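# Set up the alignment laser beside the prosthetic foot

### The job

Pull the cabinet's top drawer open, take out the flat orange alignment laser and stand it upright on its black rubber end, centred and square in the yellow outline on the slab, with its lens facing the prosthetic foot. Let go of it, switch it on by pressing the red button on its top, then push the drawer fully shut. Leave the laser standing there, the wrench in the drawer, and everything else where it is.

Things in the scene. Friction and masses are not known exactly. Their poses are not given: they have to be found in the camera images.
- drawer (a joint): Yellow-fronted top drawer of the cabinet. Value = metres pulled out towards the robot, along -x of handle; 0 = fully shut, 0.20 = its stop; it may start up to 15 mm ajar. About 2 N of drag, no spring, stays where left. Inside 292 wide (y) x 215 deep; side and rear walls 16 mm high above the cork floor; yellow front 15 thick, its top 35 mm above the floor.
- cabinet: Low blue cabinet, fixed on the bench, 250 deep (x) x 320 wide (y) x 108 high, front (-x) towards the robot; origin at the middle of its lower front edge, x pointing to its rear. The yellow strip below the drawer is a dummy front that does not open.
- handle (a point): Centre of the drawer's straight steel bar handle: round bar 12 mm thick, 120 long along its y axis, 45 mm in front of the yellow front (bar centre to front face), about 79 mm above the bench, 30 mm below the cabinet's top. Moves with the drawer. Its x axis points level into the cabinet (the drawer opens along -x), z up.
- drawer_floor (a point): Point on the upper surface of the drawer's cork floor (58.5 mm above the bench), midway across and 70 mm behind the yellow front's inner face. Same axes as handle; moves with the drawer.
- laser: Orange alignment laser, a flat block 105 long (x) x 60 wide (y) x 24 thick (z), about 0.26 kg: black rubber end at -x, red button on the +x end. Starts lying on its back on the drawer's floor near the front, long side across the drawer, button end to the left (+y). Origin: centre of its back face (on the floor); z points out of the lens face (round lens, dark display).
- laser_base (a point): Centre of the laser's black rubber end face (60 x 24 mm), on which it must stand; axes as laser, 52.5 mm from the middle of the block.
- button_top (a point): Centre of the outer face of the red button on the laser's end: 18 mm across, sticks out 7 mm in the middle of that end face; axes as laser.
- power (a joint): Red button, metres pressed into the laser: 0 = out, 0.005 = fully in; a spring returns it, fully in takes about 4 N; it counts as pressed beyond 0.003.
- mark (a point): Centre of the yellow outline (84 x 50 mm, long side along its x axis) painted on the slab's top surface, 15 mm above the bench. z up; its -y axis points along the slab to the prosthetic foot.
- slab: Marble alignment slab, fixed, 300 (x) x 400 (y) x 15 high, origin at the centre of its underside; the yellow outline lies at its x = -20, y = +100 mm.
- foot: Skin-coloured prosthetic foot with a short steel tube (200 mm high in all, 220 long, 78 wide), 1.3 kg, standing loose on the slab about 225 mm to the -y side of the outline, toe towards the robot, tube over the heel. Origin: under its middle. Leave alone.
- wrench: Steel wrench, 130 long, lying on the drawer's cork floor at its right (-y) end; stays in the drawer. Origin under its middle.
- glue: Red glue bottle, 40 across, 130 high, on the bench. Leave alone.
- tin: Tin with a copper-coloured label, 72 across, 85 high, on the bench. Leave alone.
- hammer: Hammer lying on the bench. Leave alone.
- driver: Screwdriver lying on the bench. Leave alone.
- adapter: Steel adapter disc, 52 across, 24 high, on the far part of the slab. Leave alone.

How it is judged:
On the way, in this order (a step that is already met when the one before it is completed fails the run):
1. the drawer is pulled open by at least 100 mm (value of joint drawer above 0.1 m), for 0.1 s.
2. the laser stands on its rubber end in the outline, lens to the foot, let go (distance between laser_base and mark below 0.016 m and angle between laser's own x axis and vertical below 0.09 rad and z of button_top in the frame of mark above 0.09 m and angle between the z axis of laser and the y axis of mark, either way round below 0.21 rad and z of foot in the frame of laser above 0.05 m and contact force between the fingers and laser below 0.1 N), for 0.2 s.
3. the red button is pressed while the laser stands there (distance between laser_base and mark below 0.016 m and angle between laser's own x axis and vertical below 0.09 rad and z of button_top in the frame of mark above 0.09 m and angle between the z axis of laser and the y axis of mark, either way round below 0.21 rad and z of foot in the frame of laser above 0.05 m and value of joint power above 0.003 m), for 0.05 s.
At the end, for the whole second after the job is handed in: Laser at rest, released, on its rubber end: end centre within 16 mm of the outline's centre, within 5 deg of vertical, square to the outline within 12 deg, lens towards the foot; button out again; drawer within 6 mm of shut, wrench lying on its floor (all of step 2 and linear speed of laser below 0.02 m/s and value of joint power below 0.001 m and value of joint drawer below 0.006 m and horizontal distance between wrench and drawer_floor below 0.17 m and z of wrench in the frame of drawer_floor between -0.01 and 0.015 m); the robot touches nothing.
It fails at once if the prosthetic foot is pushed more than 25 mm or tipped over (distance of foot from where it was at the start of the episode above 0.025 m or angle between foot's own z axis and vertical above 0.4 rad).
It fails at once if the glue bottle, tin or adapter is pushed more than 25 mm or tipped over (distance of any of glue, tin, adapter from where it was at the start of the episode above 0.025 m or angle between any of glue, tin, adapter's own z axis and vertical above 0.4 rad).
It fails at once if the hammer or screwdriver is pushed more than 25 mm or tipped over (distance of any of hammer, driver from where it was at the start of the episode above 0.025 m).
It also fails if it takes over 72 s, if anything falls off the work surface, if the arm or the gripper's body presses on something with over 40 N, if the wrist force passes 120 N, or if a joint passes its speed limit or range.

### The arm

A 6-joint arm with a two-finger parallel gripper is mounted at the origin on the work surface. World frame = base frame: x ahead of the robot, y to its left, z up, the work surface at z = 0. Lengths are in m, angles in rad, forces in N, time in s.
With the tool pointing down it reaches from about 0.275 to 0.725 m from the base axis. Payload 5.6 kg.
Tool frame: the origin (TCP) lies between the finger pads; the fingertips stand 19 mm ahead of it and the grasp point (between the pads) is the TCP; z points along the fingers, y is the line along which they close (so a half turn about z gives the same grasp; the last joint's range is limited). The gripper opens to 85 mm and grips with 20 to 120 N. Pads are 22 mm wide; open, the fingers measure 114 mm over their backs; the gripper's body (76 mm by 85 mm) begins 54 mm behind the grasp point. The pads swing forward as they close: fully open they stand 13 mm farther back than shut.
Start: joints at [-0.959, 0.255, 0.108, 0, -1.424, -0.285], TCP at [0.177, -0.521, 0.25] pointing down, gripper open.
Joint ranges: [-2.95, 2.95], [-1.21, 1.97], [-1.09, 1.5], [-2.87, 1.71], [-2.94, -0.07], [-3.05, 3.05]. Speed limits (rad/s): [2.57, 2.57, 3.14, 3.14, 3.14, 3.14].

### API

Orientations are given as [roll, pitch, yaw] about the fixed x, y, z axes, in that order (R = Rz(yaw) Ry(pitch) Rx(roll)).
In Python, from workcell import robot gives the robot as it stands.
- The arm moves only by the tool send_rows, never from a script. Its argument "rows" is a list that holds one entry, the list of rows, each a list of 7 numbers: the shift along the world's x, y, z in units of 0.08 m (1.0 is 0.08 m), then the turn, a rotation vector about the world's x, y, z in units of pi rad (1.0 is pi rad), then the opening, from 0 (shut) to 1 (fully open). In form: [[[dx, dy, dz, wx, wy, wz, gripper], ...]]. A call has 1 to 20 rows; each row is the pose to reach, as a shift and turn from the pose commanded when the call began, turning the shorter way round; what a row does not reach only later rows make up. A row lasts 1/10 s, in which the tool goes at most 50 mm and 8.59 degrees, less where a joint would pass 70% of its speed; a pose out of reach is approached as far as the arm can. A call with a number of a shift or a turn outside -1 to 1 is refused whole. A call with a gripper value outside its range is refused whole. The fingers move at their own pace and stop on an object; "newtons" is the grip in N (left out, the last holds). Time passes only in rows, so rows that repeat a pose let the fingers close. It gives the time, the measured TCP pose, the force, the opening and the grip force at its end, in the units of the state.
- robot.get_state(): the state, without advancing time (a new reading comes with each control period).
- robot.grab_frame(name): name is "scene" or "top"; returns the picture (400x640x3 uint8, red, green, blue); there is no depth.
- robot.camera_model(name): a dict with "fx", "fy", "cx", "cy" (pixels), "T" (4x4, takes a point from camera to world coordinates). Camera axes: x right, y down, z forward; pixel columns grow to the right and rows downward; lengths in m; the calibration is good to about 2 mm. A picture is of the moment at which its call begins. camera_model takes no time and is no camera call.
- robot.sign_off(): hands the job in; it is judged then, once.
Trained networks look in the newest picture that a camera, given by its name, has taken for a name from the list of things; names that differ only in an ending like _2 or _b are one class to them, and where a whole thing is asked for, a point or a joint stands for the part that bears it (a point fixed in the world has none). Each returns a list of dicts, best first, with "p" (0 to 1); they miss things now and then, are a little off and sometimes report something else, mostly with a low value. They report only what shows in the picture. A call takes as long as a camera call.
- robot.outline_of(camera, target): "region" (400x640 bool, what is visible of it) and "bbox" ([left, top, right, bottom] in pixels, round what is visible of it).
- robot.pinpoint(camera, target): "location" ([column, row] in pixels: a listed point, or the origin of a listed thing).
The state is a dict: "time_s": time; "q": joint angles; "joint_velocities": joint speeds; "joint_torque": joint torques, N m; "ee_pos": TCP position; "tool_rot": TCP orientation; "contact_force": force on the tool from outside, world axes, zero at the start; "moment": the same for the moment, N m; "finger_gap": opening from 0.0 (shut) to 1.0 (fully open); "grasp_force": force on a finger pad.
Only numpy, scipy, OpenCV 4.12 (cv2) and the standard library are available. Lean on these libraries where they do the work, as an engineer would, in place of code of your own. Each camera call takes 0.05 s, during which the arm holds its last target. There are 200 camera calls.

## Working session

There is one attempt and no reset: what is moved stays moved. The work goes in short steps, Python scripts to look and compute and a tool call to move; the robot and the scene stay as the last step left them, time stands still between calls to the robot, and variables do not carry over. Pictures are saved under pics/ and viewed, at most 10 in all, crops included, and the job is handed in when it is done.

Besides the shell and the picture viewer there is one more tool, called as name(argument=value, ...), one argument or row to a line, values as JSON. send_rows: Moves the arm, as the interface text tells. Its arguments: {"type":"object","properties":{"rows":{"type":"array"},"newtons":{"type":"number"}},"required":["rows"]}

```bash
mkdir -p pics
cat > h.py <<'E'
import numpy as np, cv2
from workcell import robot
def save(cam,name):
    im=robot.grab_frame(cam); cv2.imwrite(f'pics/{name}.png',im[:,:,::-1]); return im
def ray(cam,px,z):
    m=robot.camera_model(cam);T=np.array(m['T'])
    d=T[:3,:3]@np.array([(px[0]-m['cx'])/m['fx'],(px[1]-m['cy'])/m['fy'],1]);o=T[:3,3]
    return o+d*(z-o[2])/d[2]
def proj(cam,P):
    m=robot.camera_model(cam);T=np.array(m['T']);c=T[:3,:3].T@(np.array(P)-T[:3,3])
    return np.array([m['fx']*c[0]/c[2]+m['cx'],m['fy']*c[1]/c[2]+m['cy']])
E
python3 - <<'E'
from h import *
np.set_printoptions(precision=4,suppress=True)
a=save('scene','s0');b=save('top','t0')
cv2.imwrite('pics/both0.png',cv2.resize(np.vstack([a,b])[:,:,::-1],None,fx=.75,fy=.75))
for c in('scene','top'):
    print(c,np.array(robot.camera_model(c)['T'])[:3])
    for t,z in(('handle',.079),('mark',.015),('cabinet',0),('slab',0),('foot',.015),('glue',0),('tin',0),('adapter',.015),('hammer',0),('driver',0),('laser',.0585)):
        r=robot.pinpoint(c,t)
        if r: print(t,round(r[0]['p'],2),np.array(r[0]['location']),ray(c,r[0]['location'],z))
print(robot.get_state())
E
```

```text
scene [[ 0.7047  0.4545 -0.5448  1.2927]
 [ 0.7094 -0.4413  0.5495 -0.707 ]
 [ 0.0094 -0.7737 -0.6335  0.9677]]
handle 0.44 [362.5 185.4] [0.5749 0.2374 0.079 ]
cabinet 0.74 [378.2 209.9] [0.6489 0.2489 0.    ]
slab 0.97 [251.5 265.7] [ 0.5404 -0.2502  0.    ]
foot 0.84 [226.8 291.4] [ 0.5809 -0.369   0.015 ]
glue 0.55 [370.8 157.9] [0.4071 0.4985 0.    ]
tin 0.96 [412.  168.3] [0.5786 0.562  0.    ]
adapter 0.45 [275.3 279.7] [ 0.6462 -0.2402  0.015 ]
hammer 0.7 [193.9 234.8] [ 0.292  -0.3055  0.    ]
driver 0.52 [327.7 160.8] [0.2926 0.3474 0.    ]
top [[ 0.0137 -0.9876  0.1563  0.2856]
 [-0.9999 -0.0145 -0.0043  0.0637]
 [ 0.0065 -0.1562 -0.9877  1.512 ]]
handle 0.74 [273.  168.1] [0.5952 0.2304 0.079 ]
mark 0.66 [385.2 194.8] [ 0.5183 -0.1629  0.015 ]
cabinet 0.97 [275.2 156.6] [0.655  0.2329 0.    ]
slab 0.57 [407.7 189.3] [ 0.5418 -0.2462  0.    ]
foot 0.68 [450.1 181.3] [ 0.5704 -0.3951  0.015 ]
glue 0.56 [197.  224.6] [0.4043 0.5013 0.    ]
tin 0.98 [192.7 175.3] [0.5814 0.5273 0.    ]
adapter 0.47 [407.4 160.9] [ 0.6427 -0.2438  0.015 ]
hammer 0.94 [426.7 263. ] [ 0.2815 -0.3082  0.    ]
driver 0.65 [276.1 152.2] [0.6714 0.2302 0.    ]
laser 0.57 [432.5 263.6] [ 0.2799 -0.3133  0.0585]
{'time_s': 1.2, 'q': array([-0.9594,  0.2551,  0.1082,  0.    , -1.4239, -0.2846]), 'joint_velocities': array([-0.0008,  0.0004,  0.    ,  0.0005, -0.0012, -0.0004]), 'joint_torque': array([  0.0003, -38.64  ,  23.8063,   5.3676,  -0.0006,   0.    ]), 'ee_pos': array([ 0.1766, -0.5209,  0.2503]), 'tool_rot': array([ 3.1416, -0.    , -2.8148]), 'contact_force': array([-0.2925, -0.0637, -0.2572]), 'moment': array([ 0.0019,  0.0416, -0.0442]), 'grasp_force': 0.0, 'finger_gap': 1.0021665616221818}
```

View pics/both0.png

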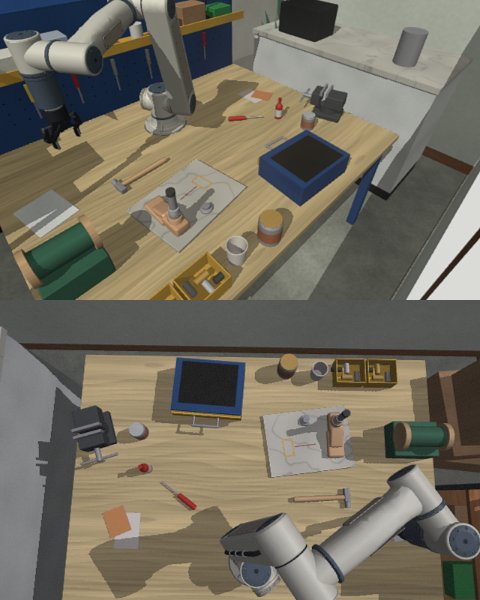

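Run:
```python
import cv2,numpy as np
s=cv2.imread('pics/s0.png');t=cv2.imread('pics/t0.png')
r=lambda a:cv2.resize(a,(400,300),interpolation=cv2.INTER_CUBIC)
cv2.imwrite('pics/z0.png',np.vstack([np.hstack([r(t[90:195,220:360]),r(t[140:200,350:430])]),np.hstack([r(s[165:270,340:480]),r(s[220:295,200:300])])]))
```

```text
(no output)
```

View pics/z0.png

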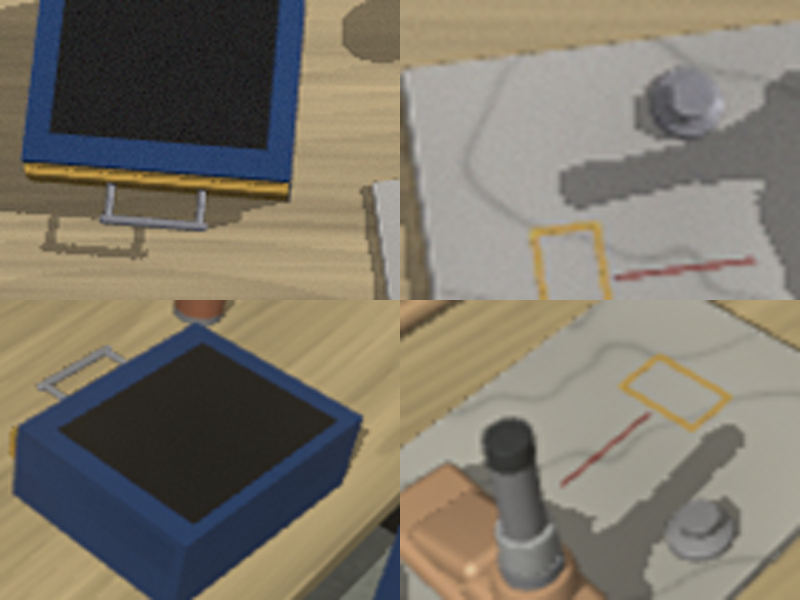

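Run:
```python
from h import *
np.set_printoptions(precision=4,suppress=True)
def show(n,c,ps,z):
    P=np.array([ray(c,p,z)[:2] for p in ps]);print(n,c,P.tolist() if 0 else P.round(4).tolist(),'mean',P.mean(0))
    return P
ang=lambda a,b:np.degrees(np.arctan2(b[1]-a[1],b[0]-a[0]))
for c,ps in(('top',[(256,167.4),(292.1,169.5)]),('scene',[(377.8,182.5),(354.7,195.1)])):
    P=show('handle',c,ps,.079);print(ang(P[1],P[0])-90)
P=show('cab','scene',[(347,209.5),(408.6,173.75),(466.7,205.25),(403.7,249)],.108);print([ang(P[i],P[(i+1)%4]) for i in range(4)])
P=show('cab','top',[(227.7,146),(322.3,154)],.108);print(ang(P[1],P[0])-90)
for c,b in(('top',(370,180,410,215)),('scene',(245,225,290,260))):
    im=cv2.imread('pics/%s0.png'%c[0]);hsv=cv2.cvtColor(im,cv2.COLOR_BGR2HSV)
    m=cv2.inRange(hsv,(15,110,120),(32,255,255));k=np.zeros_like(m);k[b[1]:b[3],b[0]:b[2]]=m[b[1]:b[3],b[0]:b[2]]
    ys,xs=np.nonzero(k);P=np.array([ray(c,p,.015)[:2] for p in zip(xs,ys)])
    r=cv2.minAreaRect((P*1000).astype(np.float32));print(c,len(xs),r)
```

```text
handle top [[0.5967, 0.2886], [0.5913, 0.1649]] mean [0.594  0.2267]
-2.535168297369623
handle scene [[0.6026, 0.2914], [0.5927, 0.1742]] mean [0.5976 0.2328]
-4.851389704066577
cab scene [[0.6481, 0.0704], [0.6701, 0.3823], [0.9115, 0.3727], [0.8844, 0.0576]] mean [0.7785 0.2207]
[np.float64(85.97164462920881), np.float64(-2.2684356406268544), np.float64(-94.92406561214597), np.float64(176.8963791328366)]
cab top [[0.6629, 0.3824], [0.64, 0.0623]] mean [0.6514 0.2224]
-4.086639203950327
top 76 ((513.2033081054688, -158.76866149902344), (83.3856430053711, 48.02675247192383), 8.118568420410156)
scene 85 ((510.0451965332031, -155.46987915039062), (83.5169677734375, 49.85270309448242), 8.098995208740234)
```

send_rows(
  rows=[
    [[0.26, 0.47, 0, 0, 0, 0.019, 0.4], [0.52, 0.94, 0, 0, 0, 0.037, 0.4], [0.52, 0.94, 0, 0, 0, 0.037, 0.4]],
  ],
  newtons=40,
)

```text
time_s: 1.5
ee_pos: [0.2197, -0.4428, 0.2509]
tool_rot: [-3.141, 0.001, -2.694]
contact_force: [-0.0, -0.2, 0.4]
finger_gap: 0.513
grasp_force: 0.0
```

send_rows(
  rows=[
    [[0.26, 0.47, 0, 0, 0, 0.019, 0.4], [0.52, 0.94, 0, 0, 0, 0.037, 0.4], [0.52, 0.94, 0, 0, 0, 0.037, 0.4]],
  ],
)

```text
time_s: 1.8
ee_pos: [0.2614, -0.3678, 0.2508]
tool_rot: [-3.141, 0.001, -2.577]
contact_force: [-0.0, -1.0, 0.2]
finger_gap: 0.402
grasp_force: 0.0
```

Works as expected; continue in a batch.

send_rows(
  rows=[
    [[0.26, 0.47, 0, 0, 0, 0.019, 0.4], [0.52, 0.94, 0, 0, 0, 0.037, 0.4], [0.52, 0.94, 0, 0, 0, 0.037, 0.4]],
  ],
)

```text
time_s: 2.1
ee_pos: [0.303, -0.2928, 0.2506]
tool_rot: [-3.141, 0.001, -2.461]
contact_force: [-0.3, -0.7, 0.6]
finger_gap: 0.404
grasp_force: 0.0
```

send_rows(
  rows=[
    [[0.26, 0.47, 0, 0, 0, 0.019, 0.4], [0.52, 0.94, 0, 0, 0, 0.037, 0.4], [0.52, 0.94, 0, 0, 0, 0.037, 0.4]],
  ],
)

```text
time_s: 2.4
ee_pos: [0.3447, -0.2179, 0.2504]
tool_rot: [-3.141, 0.001, -2.345]
contact_force: [-0.5, 0.1, -0.1]
finger_gap: 0.405
grasp_force: 0.0
```

send_rows(
  rows=[
    [[0.26, 0.47, 0, 0, 0, 0.019, 0.4], [0.52, 0.94, 0, 0, 0, 0.037, 0.4], [0.52, 0.94, 0, 0, 0, 0.037, 0.4]],
  ],
)

```text
time_s: 2.7
ee_pos: [0.3863, -0.1429, 0.2502]
tool_rot: [-3.142, 0.001, -2.229]
contact_force: [-0.7, -0.6, -0.4]
finger_gap: 0.402
grasp_force: 0.0
```

send_rows(
  rows=[
    [[0.26, 0.47, 0, 0, 0, 0.019, 0.4], [0.52, 0.94, 0, 0, 0, 0.037, 0.4], [0.52, 0.94, 0, 0, 0, 0.037, 0.4]],
  ],
)

```text
time_s: 3.0
ee_pos: [0.4279, -0.0679, 0.2499]
tool_rot: [3.141, 0.0, -2.114]
contact_force: [0.2, -0.1, -0.8]
finger_gap: 0.4
grasp_force: 0.0
```

send_rows(
  rows=[
    [[0.26, 0.47, 0, 0, 0, 0.019, 0.4], [0.52, 0.94, 0, 0, 0, 0.037, 0.4], [0.52, 0.94, 0, 0, 0, 0.037, 0.4]],
  ],
)

```text
time_s: 3.3
ee_pos: [0.4696, 0.0072, 0.2495]
tool_rot: [3.141, -0.0, -1.999]
contact_force: [-0.8, -0.3, -0.6]
finger_gap: 0.4
grasp_force: 0.0
```

send_rows(
  rows=[
    [[0.26, 0.47, 0, 0, 0, 0.019, 0.4], [0.52, 0.94, 0, 0, 0, 0.037, 0.4], [0.52, 0.94, 0, 0, 0, 0.037, 0.4]],
  ],
)

```text
time_s: 3.6
ee_pos: [0.5112, 0.0823, 0.2491]
tool_rot: [3.141, -0.001, -1.883]
contact_force: [0.0, -0.8, -0.8]
finger_gap: 0.403
grasp_force: 0.0
```

send_rows(
  rows=[
    [[0.26, 0.47, 0, 0, 0, 0.019, 0.4], [0.52, 0.94, 0, 0, 0, 0.037, 0.4], [0.52, 0.94, 0, 0, 0, 0.037, 0.4]],
  ],
)

```text
time_s: 3.9
ee_pos: [0.5526, 0.1574, 0.2485]
tool_rot: [3.14, -0.001, -1.767]
contact_force: [0.2, -0.8, -0.4]
finger_gap: 0.398
grasp_force: 0.0
```

send_rows(
  rows=[
    [[0.26, 0.47, 0, 0, 0, 0.019, 0.4], [0.52, 0.93, 0, 0, 0, 0.04, 0.4], [0.52, 0.93, 0, 0, 0, 0.04, 0.4], [0.52, 0.93, 0, 0, 0, 0.04, 0.4]],
  ],
)

```text
time_s: 4.3
ee_pos: [0.5931, 0.2291, 0.2493]
tool_rot: [3.14, -0.001, -1.645]
contact_force: [0.7, -0.7, -0.5]
finger_gap: 0.398
grasp_force: 0.0
```

send_rows(
  rows=[
    [[0.03, 0, -0.5, 0, 0, 0, 0.4], [0.03, 0, -0.95, 0, 0, 0, 0.4], [0.03, 0, -0.95, 0, 0, 0, 0.4]],
  ],
)

```text
time_s: 4.6
ee_pos: [0.592, 0.2271, 0.1694]
tool_rot: [3.132, -0.005, -1.646]
contact_force: [-0.1, -0.1, -1.2]
finger_gap: 0.4
grasp_force: 0.0
```

send_rows(
  rows=[
    [[0, 0, -0.3, 0, 0, 0, 0.4], [0, 0, -0.6, 0, 0, 0, 0.4], [0, 0, -0.6, 0, 0, 0, 0.4]],
  ],
)

```text
time_s: 4.9
ee_pos: [0.594, 0.2285, 0.1254]
tool_rot: [3.139, -0.002, -1.645]
contact_force: [-0.4, -0.5, 0.1]
finger_gap: 0.401
grasp_force: 0.0
```

send_rows(
  rows=[
    [[0, 0, -0.2, 0, 0, 0, 0.4], [0, 0, -0.4, 0, 0, 0, 0.4], [0, 0, -0.6, 0, 0, 0, 0.4], [0, 0, -0.6, 0, 0, 0, 0.4]],
  ],
)

```text
time_s: 5.3
ee_pos: [0.595, 0.2295, 0.079]
tool_rot: [3.141, -0.001, -1.644]
contact_force: [-0.3, 0.1, 0.3]
finger_gap: 0.403
grasp_force: 0.0
```

send_rows(
  rows=[
    [[0, 0, 0, 0, 0, 0, 0], [0, 0, 0, 0, 0, 0, 0], [0, 0, 0, 0, 0, 0, 0], [0, 0, 0, 0, 0, 0, 0], [0, 0, 0, 0, 0, 0, 0]],
  ],
)

```text
time_s: 5.8
ee_pos: [0.5964, 0.2305, 0.081]
tool_rot: [-3.138, 0.001, -1.642]
contact_force: [-0.1, -1.7, 5.7]
finger_gap: 0.126
grasp_force: 39.3
```

send_rows(
  rows=[
    [[-0.25, 0.017, 0, 0, 0, 0, 0], [-0.5, 0.035, 0, 0, 0, 0, 0], [-0.75, 0.052, 0, 0, 0, 0, 0]],
  ],
)

```text
time_s: 6.1
ee_pos: [0.5366, 0.2344, 0.081]
tool_rot: [-3.136, 0.001, -1.642]
contact_force: [3.4, -2.2, 6.2]
finger_gap: 0.125
grasp_force: 40.1
```

send_rows(
  rows=[
    [[-0.25, 0.017, 0, 0, 0, 0, 0], [-0.5, 0.035, 0, 0, 0, 0, 0], [-0.75, 0.052, 0, 0, 0, 0, 0]],
  ],
)

```text
time_s: 6.4
ee_pos: [0.4763, 0.2384, 0.0809]
tool_rot: [-3.137, 0.001, -1.642]
contact_force: [2.0, -4.3, 8.0]
finger_gap: 0.121
grasp_force: 40.2
```

send_rows(
  rows=[
    [[-0.25, 0.017, 0, 0, 0, 0, 0], [-0.5, 0.035, 0, 0, 0, 0, 0], [-0.75, 0.052, 0, 0, 0, 0, 0], [-0.75, 0.052, 0, 0, 0, 0, 0]],
  ],
)

```text
time_s: 6.8
ee_pos: [0.4143, 0.2424, 0.0809]
tool_rot: [-3.139, 0.0, -1.641]
contact_force: [-1.6, -4.8, 10.8]
finger_gap: 0.123
grasp_force: 40.6
```

send_rows(
  rows=[
    [[0, 0, 0, 0, 0, 0, 0.4], [0, 0, 0, 0, 0, 0, 0.4], [0, 0, 0, 0, 0, 0, 0.4], [0, 0, 0.4, 0, 0, 0, 0.4], [0, 0, 0.95, 0, 0, 0, 0.4]],
  ],
)

```text
time_s: 7.3
ee_pos: [0.4138, 0.2417, 0.153]
tool_rot: [3.137, -0.005, -1.644]
contact_force: [0.9, 1.5, -0.4]
finger_gap: 0.396
grasp_force: 0.0
```

send_rows(
  rows=[
    [[-0.5, 0, 0.5, 0, 0, 0, 0.4], [-1, 0, 0.95, 0, 0, 0, 0.8], [-1, 0, 0.95, 0, 0, 0, 0.8]],
  ],
)

```text
time_s: 7.6
ee_pos: [0.3343, 0.2438, 0.2344]
tool_rot: [-3.138, 0.006, -1.642]
contact_force: [1.0, 1.1, 0.5]
finger_gap: 0.727
grasp_force: 0.0
```

Run:
```python
from h import *
np.set_printoptions(precision=4,suppress=True)
a=save('scene','s1');b=save('top','t1')
r=lambda a:cv2.resize(a,(600,300),interpolation=cv2.INTER_CUBIC)
cv2.imwrite('pics/z1.png',np.vstack([r(b[120:220,200:400]),r(a[130:230,270:470])])[:,:,::-1])
for c in('scene','top'):
    for t,z in(('handle',.079),('laser',.0585),('button_top',.0705),('laser_base',.0705),('drawer_floor',.0585),('wrench',.0585)):
        r=robot.pinpoint(c,t)
        if r: print(c,t,round(r[0]['p'],2),np.array(r[0]['location']),ray(c,r[0]['location'],z))
print(robot.get_state()['ee_pos'])
```

```text
scene handle 0.56 [329.7 167.8] [0.4134 0.2322 0.079 ]
scene laser 0.49 [342.6 200. ] [0.565  0.1425 0.0585]
scene button_top 0.7 [340.6 199.4] [0.5675 0.1287 0.0705]
scene laser_base 0.57 [351.6 187.1] [0.5469 0.2099 0.0705]
scene drawer_floor 0.82 [353.9 185.3] [0.5355 0.2366 0.0585]
scene wrench 0.54 [342.3 199.3] [0.5616 0.1446 0.0585]
top handle 0.62 [269.9 220. ] [0.417  0.2351 0.079 ]
top laser 0.96 [265.7 185. ] [0.5397 0.256  0.0585]
top laser_base 0.87 [279.2 184.5] [0.54   0.2083 0.0705]
top drawer_floor 0.95 [270.6 183.7] [0.5445 0.2393 0.0585]
top wrench 0.45 [307.5 176.1] [0.5731 0.1124 0.0585]
[0.3351 0.2428 0.2301]
```

View pics/z1.png

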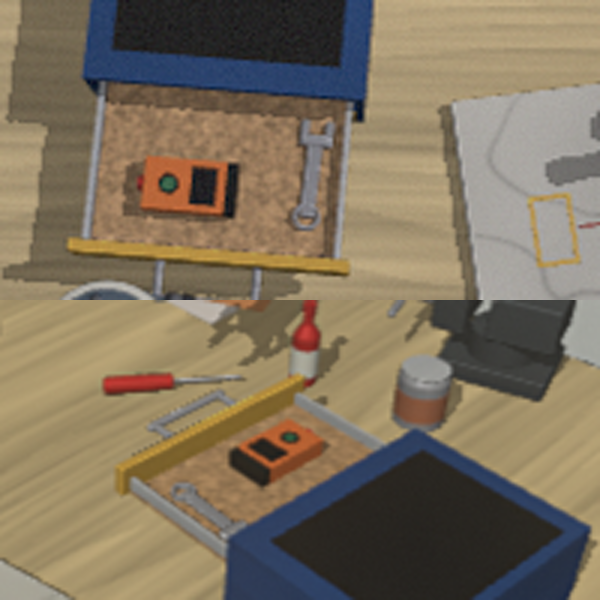

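Run:
```python
from h import *
for c in('top','scene'):
    r=robot.outline_of(c,'laser')[0];m=r['region'];print(c,r['p'],r['bbox'])
    im=cv2.cvtColor(cv2.imread('pics/%s1.png'%c[0]),cv2.COLOR_BGR2HSV)
    ys,xs=np.nonzero(m);P=np.array([ray(c,p,.0825)[:2] for p in zip(xs,ys)])
    print('whole',cv2.minAreaRect((P*1000).astype(np.float32)))
# top-face corners by eye from z1 (top crop /3 + offset)
for c,ps in(('top',[(144,157),(238,163),(234,217),(139,211)]),('scene',[(290,421),(326,443),(266,474),(231,456)])):
    off=np.array((200,120)) if c=='top' else np.array((270,30))
    P=np.array([ray(c,np.array(p)/3+off,.0825)[:2] for p in ps])
    print(c,P.round(3).tolist(),P.mean(0), [np.degrees(np.arctan2(*(P[b]-P[a])[::-1])).round(1) for a,b in((0,1),(3,2),(0,3),(1,2))])
```

```text
top 0.57 [248.1, 173.3, 278.2, 191.6]
whole ((547.5038452148438, 264.11065673828125), (65.62379455566406, 112.21463775634766), 0.8446280360221863)
scene 0.8 [346.4, 169.0, 377.7, 191.9]
whole ((551.885009765625, 253.747314453125), (125.84139251708984, 81.47063446044922), 87.79010772705078)
top [[0.578, 0.315], [0.573, 0.208], [0.511, 0.21], [0.516, 0.318]] [0.54463482 0.26257739] [np.float64(-92.9), np.float64(-92.8), np.float64(177.2), np.float64(177.5)]
scene [[0.527, 0.318], [0.589, 0.313], [0.578, 0.212], [0.525, 0.209]] [0.55452249 0.26290074] [np.float64(-4.0), np.float64(3.6), np.float64(-91.1), np.float64(-95.9)]
```

send_rows(
  rows=[
    [[0.45, 0.25, 0.05, 0, 0, 0.008, 0.85], [0.9, 0.5, 0.1, 0, 0, 0.008, 0.85], [0.9, 0.5, 0.1, 0, 0, 0.008, 0.85]],
  ],
)

```text
time_s: 8.7
ee_pos: [0.4099, 0.2845, 0.2371]
tool_rot: [3.141, -0.002, -1.619]
contact_force: [-0.2, 0.3, -0.9]
finger_gap: 0.848
grasp_force: 0.0
```

send_rows(
  rows=[
    [[0.3, 0.17, 0.03, -0.042, 0.0018, 0, 0.85], [0.6, 0.33, 0.07, -0.083, 0.0036, 0, 0.85], [0.9, 0.5, 0.1, -0.125, 0.0055, 0, 0.85], [0.9, 0.5, 0.1, -0.125, 0.0055, 0, 0.85]],
  ],
)

```text
time_s: 9.1
ee_pos: [0.4796, 0.3257, 0.2361]
tool_rot: [3.132, -0.411, -1.612]
contact_force: [-0.4, 0.9, -2.7]
finger_gap: 0.845
grasp_force: 0.0
```

send_rows(
  rows=[
    [[0.28, 0.15, 0, -0.042, 0.0018, 0, 0.85], [0.56, 0.3, 0, -0.083, 0.0036, 0, 0.85], [0.84, 0.46, 0, -0.125, 0.0055, 0, 0.85], [0.84, 0.46, 0, -0.125, 0.0055, 0, 0.85], [0.84, 0.46, 0, -0.125, 0.0055, 0, 0.85]],
  ],
)

```text
time_s: 9.6
ee_pos: [0.5464, 0.3605, 0.2393]
tool_rot: [3.136, -0.796, -1.612]
contact_force: [1.0, 0.1, 2.0]
finger_gap: 0.849
grasp_force: 0.0
```

Run:
```python
from h import *
from scipy.spatial.transform import Rotation as R
s=robot.get_state();print(s['ee_pos'],s['q'],'\n',R.from_euler('xyz',s['tool_rot']).as_matrix().round(3))
```

```text
[0.54637271 0.36052178 0.23933998] [ 0.99686706  0.89346879  0.74679904  0.42846262 -2.10557439 -0.95200496] 
 [[-0.029 -0.999 -0.036]
 [-0.699  0.046 -0.714]
 [ 0.714  0.004 -0.7  ]]
```

send_rows(
  rows=[
    [[0, -0.37, -0.5, 0, 0, 0, 0.85], [0, -0.75, -0.98, 0, 0, 0, 0.85], [0, -0.75, -0.98, 0, 0, 0, 0.85]],
  ],
)

```text
time_s: 9.9
ee_pos: [0.5417, 0.2917, 0.1657]
tool_rot: [3.13, -0.795, -1.613]
contact_force: [-0.1, -0.1, -1.1]
finger_gap: 0.852
grasp_force: 0.0
```

send_rows(
  rows=[
    [[0, -0.1, -0.45, 0, 0, 0, 0.85], [0, -0.25, -0.65, 0, 0, 0, 0.85], [0, -0.42, -0.82, 0, 0, 0, 0.85], [0, -0.42, -0.82, 0, 0, 0, 0.85], [0, -0.42, -0.82, 0, 0, 0, 0.85]],
  ],
)

```text
time_s: 10.4
ee_pos: [0.5469, 0.2665, 0.1064]
tool_rot: [-3.132, -0.781, -1.624]
contact_force: [0.4, -0.9, 0.5]
finger_gap: 0.847
grasp_force: 0.0
```

Run:
```python
from h import *
a=save('scene','s2');b=save('top','t2')
r=lambda a:cv2.resize(a,(600,300),interpolation=cv2.INTER_CUBIC)
cv2.imwrite('pics/z2.png',np.vstack([r(b[120:220,200:400]),r(a[130:230,270:470])])[:,:,::-1])
s=robot.get_state();print(s['ee_pos'],s['contact_force'])
```

```text
[0.54689607 0.26714244 0.10529074] [-0.6901449   0.03160934 -0.41947345]
```

View pics/z2.png

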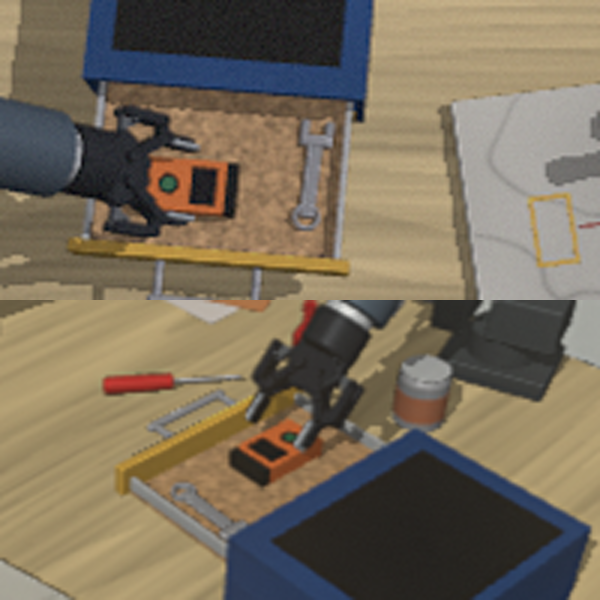

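send_rows(
  rows=[
    [[-0.04, -0.03, 0, 0, 0, 0, 0.97], [-0.04, -0.05, -0.07, 0, 0, 0, 0.97], [-0.04, -0.05, -0.14, 0, 0, 0, 0.97], [-0.04, -0.05, -0.2, 0, 0, 0, 0.97], [-0.04, -0.05, -0.2, 0, 0, 0, 0.97]],
  ],
)

```text
time_s: 11.0
ee_pos: [0.5426, 0.2617, 0.0851]
tool_rot: [-3.141, -0.788, -1.618]
contact_force: [0.8, 0.1, -0.1]
finger_gap: 0.967
grasp_force: 0.0
```

send_rows(
  rows=[
    [[0, 0, -0.03, 0, 0, 0, 0.97], [0, 0, -0.03, 0, 0, 0, 0.97]],
  ],
)

```text
time_s: 11.2
ee_pos: [0.543, 0.262, 0.0835]
tool_rot: [-3.139, -0.786, -1.619]
contact_force: [-0.5, -0.6, 0.2]
finger_gap: 0.972
grasp_force: 0.0
```

send_rows(
  rows=[
    [[0, 0, -0.03, 0, 0, 0, 0.97], [0, 0, -0.03, 0, 0, 0, 0.97]],
  ],
)

```text
time_s: 11.4
ee_pos: [0.5429, 0.2619, 0.0812]
tool_rot: [-3.139, -0.786, -1.619]
contact_force: [-0.7, 0.2, -0.3]
finger_gap: 0.968
grasp_force: 0.0
```

send_rows(
  rows=[
    [[0, 0, 0, 0, 0, 0, 0.4], [0, 0, 0, 0, 0, 0, 0.4], [0, 0, 0, 0, 0, 0, 0.4], [0, 0, 0, 0, 0, 0, 0.4], [0, 0, 0, 0, 0, 0, 0.4]],
  ],
  newtons=60,
)

```text
time_s: 11.9
ee_pos: [0.5436, 0.2626, 0.0823]
tool_rot: [-3.136, -0.785, -1.62]
contact_force: [1.3, 2.9, 5.5]
finger_gap: 0.69
grasp_force: 65.0
```

send_rows(
  rows=[
    [[0, 0, 0.2, 0, 0, 0, 0.4], [0, 0, 0.4, 0, 0, 0, 0.4], [0, 0, 0.4, 0, 0, 0, 0.4]],
  ],
)

```text
time_s: 12.2
ee_pos: [0.5438, 0.2626, 0.1161]
tool_rot: [-3.134, -0.783, -1.622]
contact_force: [-0.0, 0.0, -1.9]
finger_gap: 0.684
grasp_force: 64.6
```

Run:
```python
from h import *
a=save('scene','s3');b=save('top','t3')
r=lambda a:cv2.resize(a,(600,300),interpolation=cv2.INTER_CUBIC)
cv2.imwrite('pics/z3.png',np.vstack([r(b[120:220,200:400]),r(a[130:230,270:470])])[:,:,::-1])
s=robot.get_state();print(s['ee_pos'],s['contact_force'],s['finger_gap'],s['grasp_force'])
```

```text
[0.54287168 0.2620412  0.11367619] [-0.63776021 -0.11205856 -2.60963895] 0.6896389929332178 64.56286899978295
```

View pics/z3.png

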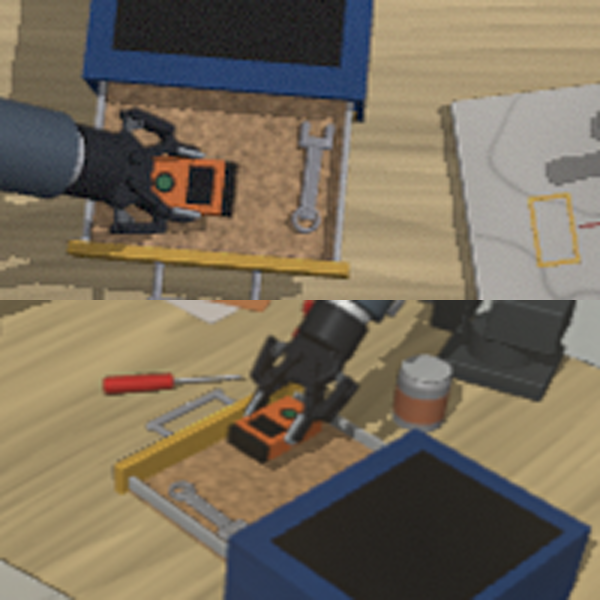

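send_rows(
  rows=[
    [[0, 0, 0.45, 0, 0, 0, 0.4], [0, 0, 0.9, 0, 0, 0, 0.4], [0, 0, 0.9, 0, 0, 0, 0.4]],
  ],
)

```text
time_s: 12.6
ee_pos: [0.5444, 0.2629, 0.19]
tool_rot: [-3.13, -0.781, -1.625]
contact_force: [0.7, -0.6, -2.8]
finger_gap: 0.685
grasp_force: 65.2
```

send_rows(
  rows=[
    [[0, 0, 0.4, 0, 0, 0, 0.4], [0, 0, 0.8, 0, 0, 0, 0.4], [0, 0, 0.8, 0, 0, 0, 0.4]],
  ],
)

```text
time_s: 12.9
ee_pos: [0.5438, 0.2624, 0.253]
tool_rot: [-3.131, -0.782, -1.624]
contact_force: [-0.1, 0.2, -1.6]
finger_gap: 0.689
grasp_force: 65.3
```

send_rows(
  rows=[
    [[-0.02, -0.3, 0, 0.028, -0.0013, 0, 0.4], [-0.04, -0.6, 0, 0.055, -0.0026, 0, 0.4], [-0.06, -0.9, 0, 0.083, -0.004, 0, 0.4], [-0.06, -0.9, 0, 0.083, -0.004, 0, 0.4]],
  ],
)

```text
time_s: 13.3
ee_pos: [0.5378, 0.1866, 0.2514]
tool_rot: [-3.136, -0.52, -1.624]
contact_force: [-0.2, -0.4, -2.2]
finger_gap: 0.68
grasp_force: 65.8
```

send_rows(
  rows=[
    [[-0.02, -0.3, 0, 0.028, -0.0013, 0, 0.4], [-0.04, -0.6, 0, 0.055, -0.0026, 0, 0.4], [-0.06, -0.9, 0, 0.083, -0.004, 0, 0.4], [-0.06, -0.9, 0, 0.083, -0.004, 0, 0.4]],
  ],
)

```text
time_s: 13.7
ee_pos: [0.5327, 0.1146, 0.2504]
tool_rot: [-3.138, -0.261, -1.624]
contact_force: [0.3, 0.3, -0.8]
finger_gap: 0.682
grasp_force: 65.9
```

send_rows(
  rows=[
    [[-0.02, -0.3, 0, 0.028, -0.0013, 0, 0.4], [-0.04, -0.6, 0, 0.055, -0.0026, 0, 0.4], [-0.06, -0.9, 0, 0.083, -0.004, 0, 0.4], [-0.06, -0.9, 0, 0.083, -0.004, 0, 0.4]],
  ],
)

```text
time_s: 14.1
ee_pos: [0.5279, 0.0425, 0.2494]
tool_rot: [-3.139, -0.002, -1.624]
contact_force: [0.5, -0.1, -1.4]
finger_gap: 0.687
grasp_force: 65.9
```

send_rows(
  rows=[
    [[-0.02, -0.3, 0, 0.028, -0.0013, 0, 0.4], [-0.04, -0.6, 0, 0.055, -0.0026, 0, 0.4], [-0.06, -0.9, 0, 0.083, -0.004, 0, 0.4], [-0.06, -0.9, 0, 0.083, -0.004, 0, 0.4]],
  ],
)

```text
time_s: 14.5
ee_pos: [0.5232, -0.0301, 0.2479]
tool_rot: [3.14, 0.258, -1.627]
contact_force: [0.2, 0.4, -2.7]
finger_gap: 0.689
grasp_force: 65.9
```

send_rows(
  rows=[
    [[-0.02, -0.3, 0, 0.028, -0.0013, 0, 0.4], [-0.04, -0.6, 0, 0.055, -0.0026, 0, 0.4], [-0.06, -0.9, 0, 0.083, -0.004, 0, 0.4], [-0.06, -0.9, 0, 0.083, -0.004, 0, 0.4]],
  ],
)

```text
time_s: 14.9
ee_pos: [0.5181, -0.1018, 0.2462]
tool_rot: [3.136, 0.52, -1.629]
contact_force: [0.6, 0.6, -2.8]
finger_gap: 0.69
grasp_force: 65.9
```

send_rows(
  rows=[
    [[-0.02, -0.3, 0, 0.028, -0.0013, 0, 0.4], [-0.04, -0.6, 0, 0.056, -0.0026, 0, 0.4], [-0.06, -0.9, 0, 0.085, -0.004, 0, 0.4], [-0.06, -0.9, 0, 0.085, -0.004, 0, 0.4], [-0.06, -0.9, 0, 0.085, -0.004, 0, 0.4]],
  ],
)

```text
time_s: 15.4
ee_pos: [0.5142, -0.1701, 0.2473]
tool_rot: [3.137, 0.787, -1.626]
contact_force: [1.2, 0.6, -1.5]
finger_gap: 0.688
grasp_force: 66.1
```

Run:
```python
from h import *
from scipy.spatial.transform import Rotation as R
s=robot.get_state();print(s['ee_pos'],s['q'],'\n',R.from_euler('xyz',s['tool_rot']).as_matrix().round(3))
```

```text
[ 0.51420334 -0.17007749  0.24729446] [-0.50858366  0.48703423  0.44540114 -0.72303563 -1.8597691   0.36111343] 
 [[-0.039 -0.999  0.034]
 [-0.705  0.052  0.707]
 [-0.708  0.003 -0.706]]
```

send_rows(
  rows=[
    [[0, 0, -0.45, 0, 0, 0.031, 0.4], [0, 0, -0.9, 0, 0, 0.062, 0.4], [0, 0, -0.9, 0, 0, 0.062, 0.4]],
  ],
)

```text
time_s: 15.7
ee_pos: [0.5136, -0.166, 0.1722]
tool_rot: [3.13, 0.793, -1.429]
contact_force: [-0.4, 1.5, -3.3]
finger_gap: 0.685
grasp_force: 65.9
```

send_rows(
  rows=[
    [[0, 0, -0.4, 0, 0, 0, 0.4], [0, 0, -0.8, 0, 0, 0, 0.4], [0, 0, -0.8, 0, 0, 0, 0.4], [0, 0, -0.8, 0, 0, 0, 0.4]],
  ],
)

```text
time_s: 16.1
ee_pos: [0.5146, -0.1696, 0.1153]
tool_rot: [-3.139, 0.785, -1.424]
contact_force: [0.3, -0.1, -0.6]
finger_gap: 0.684
grasp_force: 65.9
```

Run:
```python
from h import *
from scipy.spatial.transform import Rotation as R
a=save('scene','s4');b=save('top','t4')
r=lambda a:cv2.resize(a,(600,300),interpolation=cv2.INTER_CUBIC)
s=robot.get_state();print(s['ee_pos'],'\n',R.from_euler('xyz',s['tool_rot']).as_matrix().round(3))
cv2.imwrite('pics/z4.png',np.vstack([r(b[145:225,340:500]),r(a[190:270,200:360])])[:,:,::-1])
for c in('scene','top'):
    for t in('button_top','laser_base'):
        q=robot.pinpoint(c,t)
        if q: print(c,t,q[0]['p'],q[0]['location'],ray(c,q[0]['location'],.16 if t[0]=='b' else .05))
```

```text
[ 0.51523543 -0.17030767  0.11621479] 
 [[ 0.106 -0.99  -0.098]
 [-0.701 -0.144  0.699]
 [-0.705 -0.005 -0.709]]
scene button_top 0.57 [264.3, 205.5] [ 0.49517772 -0.14672027  0.16      ]
scene laser_base 0.84 [268.7, 230.6] [ 0.49697479 -0.14064005  0.05      ]
top button_top 0.52 [390.5, 191.7] [ 0.50605839 -0.15803549  0.16      ]
top laser_base 0.83 [387.3, 192.6] [ 0.52066918 -0.16493858  0.05      ]
```

View pics/z4.png

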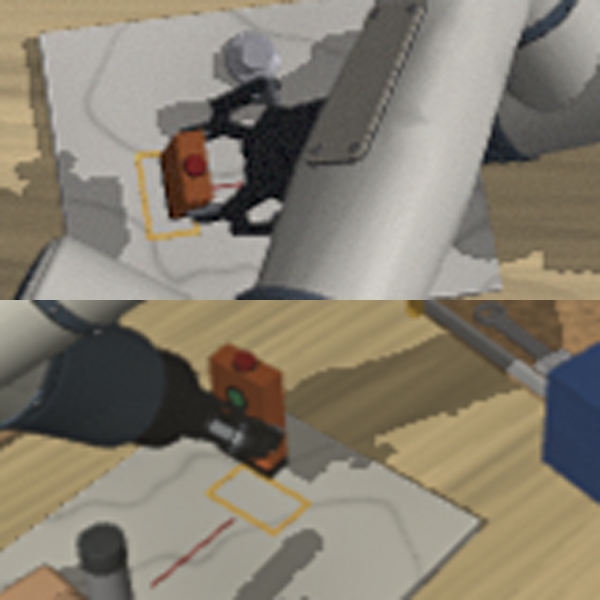

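Run:
```python
from h import *
def lin(c,p):
    a=ray(c,p,0);b=ray(c,p,.3);return a,(b-a)/np.linalg.norm(b-a)
A=[lin('scene',(264.8,205.5)),lin('top',(391.5,189.0))]
M=sum(np.eye(3)-np.outer(d,d) for _,d in A);v=sum((np.eye(3)-np.outer(d,d))@o for o,d in A)
P=np.linalg.solve(M,v);print(P,[np.linalg.norm((np.eye(3)-np.outer(d,d))@(P-o)) for o,d in A])
for c in('scene','top'): print(proj(c,[.5135,-.158,.1757]), proj(c,[.5135,-.158,.0635]),proj(c,[.5115,-.157,.015]))
```

```text
[ 0.51245887 -0.15793387  0.17690281] [np.float64(0.0007405849323652324), np.float64(0.0007405849323651168)]
[264.78383536 205.98532199] [267.46559138 232.69604874] [268.38669128 242.89567324]
[391.26513177 188.60023233] [385.90903233 194.01767883] [383.5591526  196.66808605]
```

send_rows(
  rows=[
    [[-0.02, 0.01, -0.25, 0, 0, 0, 0.4], [-0.02, 0.01, -0.45, 0, 0, 0, 0.4], [-0.02, 0.01, -0.56, 0, 0, 0, 0.4], [-0.02, 0.01, -0.56, 0, 0, 0, 0.4], [-0.02, 0.01, -0.56, 0, 0, 0, 0.4]],
  ],
)

```text
time_s: 16.9
ee_pos: [0.5127, -0.1694, 0.0688]
tool_rot: [-3.139, 0.786, -1.425]
contact_force: [-0.1, 0.7, -1.4]
finger_gap: 0.688
grasp_force: 66.1
```

send_rows(
  rows=[
    [[0, 0, -0.03, 0, 0, 0, 0.4], [0, 0, -0.03, 0, 0, 0, 0.4]],
  ],
)

```text
time_s: 17.1
ee_pos: [0.5128, -0.1693, 0.0666]
tool_rot: [-3.138, 0.786, -1.424]
contact_force: [0.1, 1.1, -2.3]
finger_gap: 0.69
grasp_force: 66.1
```

send_rows(
  rows=[
    [[0, 0, -0.02, 0, 0, 0, 0.4], [0, 0, -0.02, 0, 0, 0, 0.4]],
  ],
)

```text
time_s: 17.3
ee_pos: [0.5128, -0.1694, 0.0659]
tool_rot: [-3.137, 0.786, -1.422]
contact_force: [-0.8, -0.6, 3.6]
finger_gap: 0.689
grasp_force: 66.4
```

send_rows(
  rows=[
    [[0, 0, 0, 0, 0, 0, 0.75], [0, 0, 0, 0, 0, 0, 0.8], [0, 0, 0, 0, 0, 0, 0.9], [0, 0, 0, 0, 0, 0, 0.95], [0, 0, 0, 0, 0, 0, 0.95]],
  ],
)

```text
time_s: 17.8
ee_pos: [0.5126, -0.1691, 0.0646]
tool_rot: [-3.139, 0.787, -1.425]
contact_force: [-0.1, 0.2, 0.3]
finger_gap: 0.952
grasp_force: 0.0
```

Run:
```python
from h import *
s=robot.get_state();print(s['ee_pos'],s['finger_gap'],s['grasp_force'],s['contact_force'])
for c in('scene','top'):
    for t,z in(('button_top',.127),('laser_base',.015)):
        q=robot.pinpoint(c,t) if (save(c,'x'+c) is not None) else 0
        if q: print(c,t,q[0]['p'],q[0]['location'],proj(c,[.5115,-.157,z]),ray(c,q[0]['location'],z))
```

```text
[ 0.51257265 -0.16913503  0.06460267] 0.951745946176498 0.0 [-0.14038847  0.20647934  0.30649698]
scene button_top 0.53 [264.1, 211.9] [265.83057318 217.49403859] [ 0.48687237 -0.14412476  0.127     ]
scene laser_base 0.59 [266.4, 243.0] [268.38669128 242.89567324] [ 0.50731325 -0.16198261  0.015     ]
top button_top 0.71 [276.5, 157.0] [388.53865804 191.65310112] [0.62264082 0.2143578  0.127     ]
top laser_base 0.82 [383.4, 196.6] [383.5591526  196.66808605] [ 0.51173573 -0.15643752  0.015     ]
```

send_rows(
  rows=[
    [[0.03, -0.2, 0.2, 0, 0, 0, 0.95], [0.06, -0.45, 0.45, 0, 0, 0, 0.95], [0.1, -0.7, 0.7, 0, 0, 0, 0.95], [0.1, -0.7, 0.7, 0, 0, 0, 0.95]],
  ],
)

```text
time_s: 18.6
ee_pos: [0.5215, -0.2283, 0.1229]
tool_rot: [-3.134, 0.781, -1.423]
contact_force: [-0.6, -0.3, 0.6]
finger_gap: 0.951
grasp_force: 0.0
```

send_rows(
  rows=[
    [[0, 0, 0.5, 0, 0, 0, 0.5], [0, 0, 0.95, 0, 0, 0, 0], [0, 0, 0.95, 0, 0, 0, 0]],
  ],
)

```text
time_s: 18.9
ee_pos: [0.5218, -0.2262, 0.2015]
tool_rot: [-3.129, 0.779, -1.417]
contact_force: [0.7, 0.1, 0.6]
finger_gap: 0.45
grasp_force: 0.0
```

send_rows(
  rows=[
    [[0, 0, 0.3, -0.041, -0.006, 0, 0], [-0.02, 0.2, 0.6, -0.082, -0.012, 0, 0], [-0.04, 0.4, 0.6, -0.124, -0.018, 0, 0], [-0.07, 0.6, 0.6, -0.165, -0.024, 0, 0], [-0.1, 0.85, 0.6, -0.206, -0.03, 0, 0], [-0.1, 0.85, 0.6, -0.2475, -0.036, 0, 0], [-0.1, 0.85, 0.6, -0.2475, -0.036, 0, 0], [-0.1, 0.85, 0.6, -0.2475, -0.036, 0, 0]],
  ],
)

```text
time_s: 19.7
ee_pos: [0.5121, -0.1558, 0.2444]
tool_rot: [-3.141, 0.002, -1.422]
contact_force: [-0.3, -0.2, 0.2]
finger_gap: -0.003
grasp_force: 0.0
```

Run:
```python
from h import *
a=save('scene','s5');b=save('top','t5')
r=lambda a:cv2.resize(a,(600,300),interpolation=cv2.INTER_CUBIC)
s=robot.get_state();print(s['ee_pos'],s['tool_rot'],s['finger_gap'])
cv2.imwrite('pics/z5.png',np.vstack([r(b[145:225,340:500]),r(a[190:270,200:360])])[:,:,::-1])
for c in('scene','top'):
    for t,z in(('button_top',.127),('laser_base',.015)):
        q=robot.pinpoint(c,t)
        if q: print(c,t,q[0]['p'],q[0]['location'],proj(c,[.5115,-.157,z]),ray(c,q[0]['location'],z))
```

```text
[ 0.51272834 -0.15747443  0.24445667] [-3.14048558e+00  2.11973037e-03 -1.42576144e+00] -0.001154217472699734
scene button_top 0.4 [263.0, 216.5] [265.83057318 217.49403859] [ 0.5016893  -0.16038942  0.127     ]
scene laser_base 0.59 [267.4, 243.2] [268.38669128 242.89567324] [ 0.51032694 -0.16021149  0.015     ]
top button_top 0.36 [384.6, 192.7] [388.53865804 191.65310112] [ 0.50782651 -0.14401886  0.127     ]
top laser_base 0.71 [386.0, 195.4] [383.5591526  196.66808605] [ 0.51617364 -0.16570034  0.015     ]
```

View pics/z5.png

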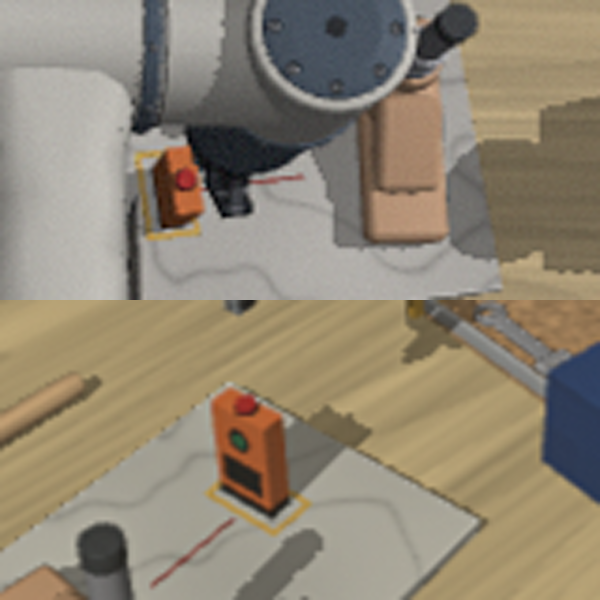

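Run:
```python
from h import *
print(ray('scene',(265.6,218),.127),ray('top',(389.6,193),.127))
for z in(.225,.3,.35):print(z,[(p,(proj('top',[.5127+p[0],-.1575+p[1],z])-[340,145])*3.75) for p in((0,0),(-.04,0))])
print((proj('scene',[.5127,-.1575,.225])-[200,190])*3.75+[0,300])
```

```text
[ 0.5128495  -0.15900694  0.127     ] [ 0.50707075 -0.16044245  0.127     ]
0.225 [((0, 0), array([201.54564195, 154.44272553])), ((-0.04, 0), array([202.1430016 , 202.98247104]))]
0.3 [((0, 0), array([218.07399732, 137.74606467])), ((-0.04, 0), array([218.79161049, 189.13045676]))]
0.35 [((0, 0), array([230.24171707, 125.45444304])), ((-0.04, 0), array([231.0539996 , 178.92787527]))]
[238.00345986 311.44716092]
```

send_rows(
  rows=[
    [[-0.02, 0, -0.5, 0, 0, 0, 0], [-0.02, 0, -1, 0, 0, 0, 0], [-0.02, 0, -1, 0, 0, 0, 0], [-0.02, 0, -1, 0, 0, 0, 0]],
  ],
)

```text
time_s: 20.4
ee_pos: [0.5112, -0.1581, 0.1654]
tool_rot: [-3.141, -0.0, -1.426]
contact_force: [-0.1, 0.1, 1.3]
finger_gap: 0.002
grasp_force: 0.0
```

send_rows(
  rows=[
    [[0, 0, -0.06, 0, 0, 0, 0], [0, 0, -0.12, 0, 0, 0, 0], [0, 0, -0.12, 0, 0, 0, 0]],
  ],
)

```text
time_s: 20.7
ee_pos: [0.5112, -0.1572, 0.1555]
tool_rot: [-3.14, 0.001, -1.425]
contact_force: [-0.3, 0.3, -0.3]
finger_gap: -0.003
grasp_force: 0.0
```

send_rows(
  rows=[
    [[0, 0, -0.04, 0, 0, 0, 0], [0, 0, -0.08, 0, 0, 0, 0], [0, 0, -0.08, 0, 0, 0, 0]],
  ],
)

```text
time_s: 21.0
ee_pos: [0.5107, -0.1571, 0.1482]
tool_rot: [-3.141, 0.001, -1.425]
contact_force: [-0.3, -0.4, 0.0]
finger_gap: -0.002
grasp_force: 0.0
```

send_rows(
  rows=[
    [[0, 0, -0.03, 0, 0, 0, 0], [0, 0, -0.05, 0, 0, 0, 0], [0, 0, -0.05, 0, 0, 0, 0]],
  ],
)

```text
time_s: 21.3
ee_pos: [0.5111, -0.1572, 0.1447]
tool_rot: [-3.14, 0.001, -1.425]
contact_force: [-0.7, -0.2, 0.2]
finger_gap: 0.003
grasp_force: 0.5
```

send_rows(
  rows=[
    [[0, 0, -0.02, 0, 0, 0, 0], [0, 0, -0.02, 0, 0, 0, 0]],
  ],
)

```text
time_s: 21.5
ee_pos: [0.5111, -0.1572, 0.1432]
tool_rot: [-3.14, 0.001, -1.425]
contact_force: [-0.1, -0.6, 1.9]
finger_gap: -0.001
grasp_force: 1.1
```

send_rows(
  rows=[
    [[0, 0, -0.025, 0, 0, 0, 0], [0, 0, -0.025, 0, 0, 0, 0]],
  ],
)

```text
time_s: 21.7
ee_pos: [0.5111, -0.1573, 0.1413]
tool_rot: [-3.14, 0.0, -1.425]
contact_force: [-0.5, 1.6, 3.5]
finger_gap: -0.0
grasp_force: 1.9
```

send_rows(
  rows=[
    [[0, 0, -0.02, 0, 0, 0, 0], [0, 0, -0.02, 0, 0, 0, 0]],
  ],
)

```text
time_s: 21.9
ee_pos: [0.5115, -0.1577, 0.1411]
tool_rot: [-3.139, -0.001, -1.425]
contact_force: [-3.1, -0.2, 10.5]
finger_gap: -0.003
grasp_force: 5.4
```

send_rows(
  rows=[
    [[0, 0, 0.1, 0, 0, 0, 0], [0, 0, 0.5, 0, 0, 0, 0], [0, 0, 1, 0, 0, 0, 0]],
  ],
)

```text
time_s: 22.2
ee_pos: [0.5096, -0.1569, 0.2185]
tool_rot: [3.138, 0.002, -1.425]
contact_force: [1.3, -0.4, -0.1]
finger_gap: -0.001
grasp_force: 0.0
```

send_rows(
  rows=[
    [[0, 0, 0.3, 0, 0, 0, 0], [-0.19, 0.5, 0.3, 0, 0, -0.007, 0], [-0.38, 1, 0.3, 0, 0, -0.014, 0]],
  ],
)

```text
time_s: 22.5
ee_pos: [0.4804, -0.0767, 0.2436]
tool_rot: [-3.14, 0.001, -1.473]
contact_force: [0.7, 0.8, 0.0]
finger_gap: -0.001
grasp_force: 0.0
```

send_rows(
  rows=[
    [[-0.19, 0.5, 0, 0, 0, -0.007, 0], [-0.38, 1, 0, 0, 0, -0.014, 0], [-0.38, 1, 0, 0, 0, -0.014, 0]],
  ],
)

```text
time_s: 22.8
ee_pos: [0.4486, 0.0063, 0.2436]
tool_rot: [-3.14, 0.002, -1.509]
contact_force: [0.2, -0.1, -0.5]
finger_gap: -0.002
grasp_force: 0.0
```

send_rows(
  rows=[
    [[-0.19, 0.5, 0, 0, 0, -0.007, 0], [-0.38, 1, 0, 0, 0, -0.014, 0], [-0.38, 1, 0, 0, 0, -0.014, 0]],
  ],
)

```text
time_s: 23.1
ee_pos: [0.4186, 0.0857, 0.2433]
tool_rot: [-3.141, 0.002, -1.553]
contact_force: [0.9, -0.4, -0.8]
finger_gap: -0.0
grasp_force: 0.0
```

send_rows(
  rows=[
    [[-0.19, 0.5, 0, 0, 0, -0.007, 0], [-0.38, 1, 0, 0, 0, -0.014, 0], [-0.38, 1, 0, 0, 0, -0.014, 0]],
  ],
)

```text
time_s: 23.4
ee_pos: [0.3884, 0.1654, 0.2432]
tool_rot: [-3.141, 0.001, -1.598]
contact_force: [0.2, -0.6, -0.0]
finger_gap: 0.003
grasp_force: 0.0
```

send_rows(
  rows=[
    [[-0.19, 0.5, 0, 0, 0, -0.007, 0], [-0.38, 1, 0, 0, 0, -0.014, 0], [-0.38, 1, 0, 0, 0, -0.014, 0], [-0.38, 1, 0, 0, 0, -0.014, 0]],
  ],
)

```text
time_s: 23.8
ee_pos: [0.3591, 0.2427, 0.2432]
tool_rot: [-3.141, -0.0, -1.644]
contact_force: [0.3, -0.6, 0.4]
finger_gap: -0.0
grasp_force: 0.0
```

Run:
```python
from h import *
a=save('scene','s6');b=save('top','t6')
r=lambda a:cv2.resize(a,(600,300),interpolation=cv2.INTER_CUBIC)
s=robot.get_state();print(s['ee_pos'],s['tool_rot'],s['finger_gap'])
cv2.imwrite('pics/z6.png',np.vstack([r(b[130:230,240:440]),r(a[160:260,200:400])])[:,:,::-1])
for c in('scene','top'):
    for t,z in(('button_top',.127),('laser_base',.015),('handle',.079)):
        q=robot.pinpoint(c,t)
        if q: print(c,t,q[0]['p'],q[0]['location'],proj(c,[.5115,-.157,z]),ray(c,q[0]['location'],z))
```

```text
[0.35943945 0.24184144 0.24332987] [-3.14064145e+00  8.25319392e-05 -1.64582059e+00] 0.0031258348406231636
scene button_top 0.45 [268.9, 214.1] [265.83057318 217.49403859] [ 0.50568263 -0.13995098  0.127     ]
scene laser_base 0.6 [267.0, 241.6] [268.38669128 242.89567324] [ 0.50363964 -0.1564736   0.015     ]
scene handle 0.64 [332.4, 166.5] [266.96046079 228.72238996] [0.41456707 0.24603193 0.079     ]
top button_top 0.45 [386.2, 194.1] [388.53865804 191.65310112] [ 0.50325062 -0.14923391  0.127     ]
top laser_base 0.78 [381.6, 197.6] [383.5591526  196.66808605] [ 0.50805978 -0.15002539  0.015     ]
top handle 0.62 [305.2, 176.6] [386.31165636 193.89597042] [0.56719306 0.11957604 0.079     ]
```

View pics/z6.png

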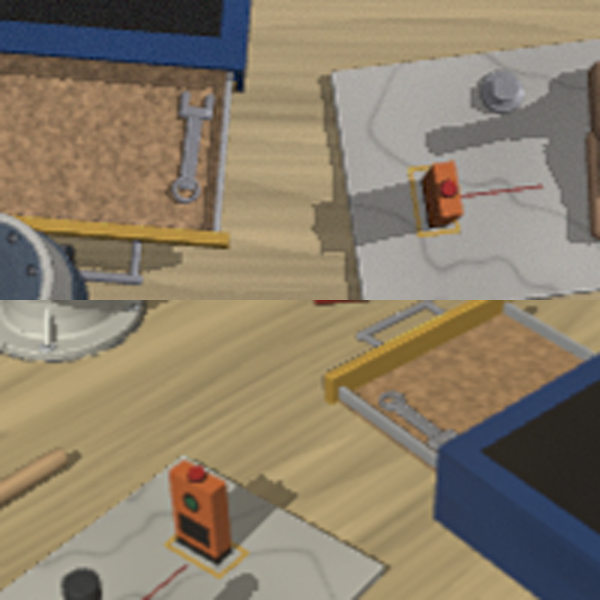

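send_rows(
  rows=[
    [[0, 0, -0.5, 0, 0, 0, 0], [0, 0, -1, 0, 0, 0, 0], [0, 0, -1, 0, 0, 0, 0]],
  ],
)

```text
time_s: 24.5
ee_pos: [0.3564, 0.2399, 0.159]
tool_rot: [3.136, -0.007, -1.646]
contact_force: [-0.1, -1.1, 1.0]
finger_gap: -0.002
grasp_force: 0.0
```

send_rows(
  rows=[
    [[0, 0, -0.5, 0, 0, 0, 0], [0, 0, -1, 0, 0, 0, 0], [0, 0, -1, 0, 0, 0, 0], [0, 0, -1, 0, 0, 0, 0]],
  ],
)

```text
time_s: 24.9
ee_pos: [0.3601, 0.2435, 0.0855]
tool_rot: [-3.139, 0.001, -1.644]
contact_force: [-0.2, -0.4, 1.0]
finger_gap: 0.003
grasp_force: 0.0
```

send_rows(
  rows=[
    [[0.2, -0.014, 0, 0, 0, 0, 0], [0.4, -0.028, 0, 0, 0, 0, 0], [0.6, -0.042, 0, 0, 0, 0, 0], [0.8, -0.056, 0, 0, 0, 0, 0], [0.95, -0.066, 0, 0, 0, 0, 0]],
  ],
)

```text
time_s: 25.4
ee_pos: [0.4373, 0.2389, 0.0868]
tool_rot: [-3.137, 0.004, -1.645]
contact_force: [-2.5, 1.0, 2.3]
finger_gap: 0.0
grasp_force: 1.4
```

send_rows(
  rows=[
    [[0.25, -0.018, 0, 0, 0, 0, 0], [0.5, -0.035, 0, 0, 0, 0, 0], [0.75, -0.052, 0, 0, 0, 0, 0], [0.95, -0.066, 0, 0, 0, 0, 0]],
  ],
)

```text
time_s: 25.8
ee_pos: [0.5129, 0.233, 0.086]
tool_rot: [-3.138, 0.003, -1.645]
contact_force: [-1.8, 1.2, 2.3]
finger_gap: 0.004
grasp_force: 1.3
```

send_rows(
  rows=[
    [[0.2, -0.014, 0, 0, 0, 0, 0], [0.4, -0.028, 0, 0, 0, 0, 0], [0.5, -0.035, 0, 0, 0, 0, 0], [0.5, -0.035, 0, 0, 0, 0, 0]],
  ],
)

```text
time_s: 26.2
ee_pos: [0.5524, 0.2296, 0.0848]
tool_rot: [-3.138, 0.002, -1.646]
contact_force: [-0.7, 0.0, -0.1]
finger_gap: 0.0
grasp_force: 0.0
```

send_rows(
  rows=[
    [[0.05, -0.003, 0, 0, 0, 0, 0], [0.1, -0.007, 0, 0, 0, 0, 0], [0.1, -0.007, 0, 0, 0, 0, 0]],
  ],
)

```text
time_s: 26.5
ee_pos: [0.5593, 0.2289, 0.0838]
tool_rot: [-3.14, 0.001, -1.645]
contact_force: [0.4, 0.5, 0.8]
finger_gap: 0.001
grasp_force: 0.0
```

send_rows(
  rows=[
    [[0.05, -0.003, 0, 0, 0, 0, 0], [0.1, -0.007, 0, 0, 0, 0, 0], [0.1, -0.007, 0, 0, 0, 0, 0]],
  ],
)

```text
time_s: 26.8
ee_pos: [0.5676, 0.2283, 0.0835]
tool_rot: [-3.14, 0.001, -1.645]
contact_force: [0.5, 1.1, -0.2]
finger_gap: 0.001
grasp_force: 0.0
```

send_rows(
  rows=[
    [[0.05, -0.003, 0, 0, 0, 0, 0], [0.07, -0.005, 0, 0, 0, 0, 0], [0.07, -0.005, 0, 0, 0, 0, 0]],
  ],
)

```text
time_s: 27.1
ee_pos: [0.5729, 0.2279, 0.0834]
tool_rot: [-3.14, 0.001, -1.645]
contact_force: [0.2, 0.3, 0.0]
finger_gap: -0.003
grasp_force: 0.0
```

Run:
```python
from h import *
a=save('scene','s7');b=save('top','t7')
r=lambda a:cv2.resize(a,(600,300),interpolation=cv2.INTER_CUBIC)
cv2.imwrite('pics/z7.png',np.vstack([r(b[110:210,210:410]),r(a[150:250,290:490])])[:,:,::-1])
for c in('scene','top'):
    for t,z in(('handle',.079),):
        q=robot.pinpoint(c,t)
        if q: print(c,t,q[0]['p'],q[0]['location'],ray(c,q[0]['location'],z))
```

```text
scene handle 0.71 [365.8, 187.8] [0.59256668 0.23502566 0.079     ]
top handle 0.88 [275.4, 168.3] [0.59459549 0.22212103 0.079     ]
```

View pics/z7.png

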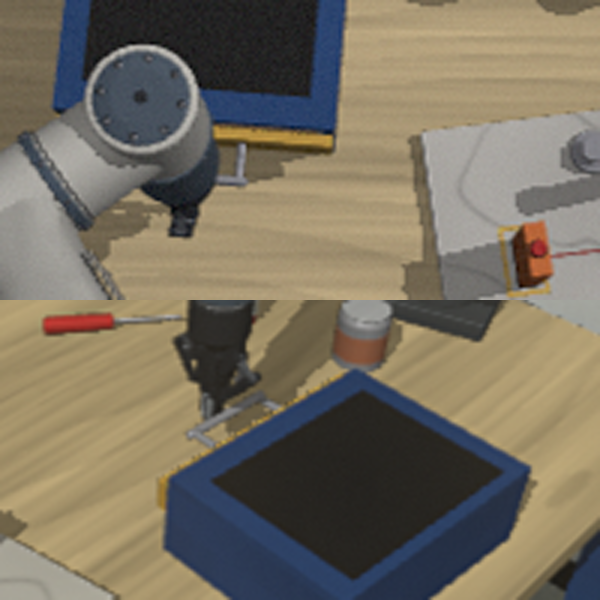

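send_rows(
  rows=[
    [[0.03, -0.002, 0, 0, 0, 0, 0], [0.06, -0.004, 0, 0, 0, 0, 0], [0.06, -0.004, 0, 0, 0, 0, 0]],
  ],
)

```text
time_s: 27.6
ee_pos: [0.5777, 0.2275, 0.0835]
tool_rot: [-3.14, 0.001, -1.645]
contact_force: [-0.5, -0.0, 0.9]
finger_gap: 0.002
grasp_force: 0.1
```

send_rows(
  rows=[
    [[0.03, -0.002, 0, 0, 0, 0, 0], [0.05, -0.003, 0, 0, 0, 0, 0], [0.05, -0.003, 0, 0, 0, 0, 0]],
  ],
)

```text
time_s: 27.9
ee_pos: [0.5817, 0.2273, 0.0834]
tool_rot: [-3.14, 0.001, -1.645]
contact_force: [-0.8, -0.6, 0.1]
finger_gap: -0.004
grasp_force: 0.2
```

send_rows(
  rows=[
    [[0.03, -0.002, 0, 0, 0, 0, 0], [0.04, -0.003, 0, 0, 0, 0, 0], [0.04, -0.003, 0, 0, 0, 0, 0]],
  ],
)

```text
time_s: 28.2
ee_pos: [0.5848, 0.2271, 0.0835]
tool_rot: [-3.14, 0.001, -1.645]
contact_force: [-1.4, -0.0, -0.2]
finger_gap: -0.001
grasp_force: 0.3
```

send_rows(
  rows=[
    [[0.03, -0.002, 0, 0, 0, 0, 0], [0.04, -0.003, 0, 0, 0, 0, 0], [0.04, -0.003, 0, 0, 0, 0, 0]],
  ],
)

```text
time_s: 28.5
ee_pos: [0.588, 0.2269, 0.0834]
tool_rot: [-3.14, 0.001, -1.645]
contact_force: [-0.0, 0.5, 0.6]
finger_gap: -0.004
grasp_force: 0.3
```

send_rows(
  rows=[
    [[0.03, -0.002, 0, 0, 0, 0, 0], [0.04, -0.003, 0, 0, 0, 0, 0], [0.04, -0.003, 0, 0, 0, 0, 0]],
  ],
)

```text
time_s: 28.8
ee_pos: [0.5901, 0.2267, 0.0834]
tool_rot: [3.141, 0.0, -1.645]
contact_force: [-5.7, 0.7, 3.3]
finger_gap: -0.001
grasp_force: 2.8
```

send_rows(
  rows=[
    [[0.03, -0.002, 0, 0, 0, 0, 0], [0.04, -0.003, 0, 0, 0, 0, 0], [0.04, -0.003, 0, 0, 0, 0, 0]],
  ],
)

```text
time_s: 29.1
ee_pos: [0.5904, 0.2267, 0.0833]
tool_rot: [3.136, -0.0, -1.645]
contact_force: [-16.5, 1.9, 9.1]
finger_gap: 0.002
grasp_force: 8.2
```

Run:
```python
from h import *
save('scene','s8');save('top','t8')
for c in('scene','top'):
    q=robot.pinpoint(c,'handle');print(ray(c,q[0]['location'],.079),q[0]['p'])
print(robot.get_state()['contact_force'])
```

```text
[0.61263743 0.21453869 0.079     ] 0.6
[0.61518177 0.22824835 0.079     ] 0.59
[-16.31241649   2.39385062   8.97975812]
```

send_rows(
  rows=[
    [[-0.3, 0.02, 0, 0, 0, 0, 0], [-0.8, 0.056, 0, 0, 0, 0, 0], [-0.8, 0.056, 0.5, 0, 0, 0, 0], [-0.8, 0.056, 1, 0, 0, 0, 0], [-0.8, 0.056, 1, 0, 0, 0, 0]],
  ],
)

```text
time_s: 29.8
ee_pos: [0.5336, 0.2323, 0.1704]
tool_rot: [-3.129, 0.007, -1.644]
contact_force: [1.7, 0.1, 0.1]
finger_gap: 0.001
grasp_force: 0.0
```

send_rows(
  rows=[
    [[-0.5, 0, 0.5, 0, 0, 0, 0], [-1, 0, 1, 0, 0, 0, 0], [-1, 0, 1, 0, 0, 0, 0], [-1, 0, 1, 0, 0, 0, 0]],
  ],
)

```text
time_s: 30.2
ee_pos: [0.4505, 0.2317, 0.2463]
tool_rot: [-3.136, 0.005, -1.644]
contact_force: [-0.3, 0.1, -0.4]
finger_gap: -0.001
grasp_force: 0.0
```

Run:
```python
from h import *
a=save('scene','s9');b=save('top','t9')
cv2.imwrite('pics/z9.png',cv2.resize(np.hstack([b[90:230,200:480],a[140:280,200:480]]),(800,200))[:,:,::-1])
for c in('scene','top'):
    q=robot.pinpoint(c,'handle');print(ray(c,q[0]['location'],.079),q[0]['p'])
```

```text
[0.61587609 0.22451588 0.079     ] 0.45Traceback (most recent call last):
  File "<stdin>", line 5, in <module>
IndexError: list index out of range
```

View pics/z9.png

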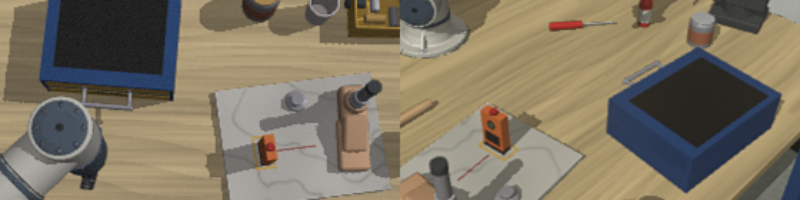

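The picture shows the laser standing in its outline at about (268,148), the drawer flush with the cabinet and the arm clear of everything. I'm handing in.

```bash
python3 -c "
from workcell import robot
print(robot.sign_off())"
```

```text
the job is handed in; nothing more can be done
None
```

I handed the job in at about 30 s of the 72 s limit; the sign-off gave no verdict. In the last pictures the laser stands let go in the yellow outline, lens to the foot, its button was pressed and is out again, the drawer was pushed to its stop with the wrench still lying in it before closing, and nothing else looks disturbed.

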